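# Fill the solvent bottle tray from the sloped stand

## Task

Take the two amber bottles with blue caps out of the sloped stand and set them down, not dropped, upright in the two empty cells of the white tray (green pads on their floor), one per cell. Leave the clear bottles and everything else where they are.

Things in the scene. Friction and masses are not known exactly. Their poses are not given: they have to be found in the camera images.
- stand: Blue sloped bottle stand, fixed, base 130 x 240 mm, 90 mm high. Origin: centre of its underside; x to its low side (away from the robot at yaw 0), z up. Three square pockets (52 mm wide, 45 mm deep, 80 mm apart along y) lean 27 deg from vertical, tops towards +x, each with one bottle leaning likewise. A bottle comes out along its own axis.
- tray: White bottle tray, fixed, 144 (x) x 214 (y) x 50 mm high, upright. Origin: centre of its underside; z up. Walls and dividers 4 mm, inner floor 4 mm above the origin; 2 (along x) by 3 (along y) cells, centres 70 mm apart (x = -35, 35; y = -70, 0, 70 mm), each about 66 mm square inside. Four cells hold clear bottles, two are empty.
- pad_1: Flat green square, 54 mm, 1 mm thick, on the floor of one empty tray cell. Origin: the cell's centre, at floor level.
- pad_2: The same, in the other empty cell.
- amber_a: Amber glass bottle with a blue cap, 104 mm high: body 46 mm across up to 58 mm, then a shoulder and neck, and a cap 34 mm across from 72 to 104 mm (the place to grip). About 0.12 kg. Origin: centre of its underside; z runs along its axis to the cap. Starts leaning 27 deg in one of the stand's pockets (which one varies).
- amber_b: Amber glass bottle with a blue cap, 104 mm high: body 46 mm across up to 58 mm, then a shoulder and neck, and a cap 34 mm across from 72 to 104 mm (the place to grip). About 0.12 kg. Origin: centre of its underside; z runs along its axis to the cap. Starts leaning 27 deg in one of the stand's pockets (which one varies).
- clear_r: Clear glass bottle with a white cap, 104 mm high: body 46 mm across up to 58 mm, then a shoulder and neck, and a cap 34 mm across from 72 to 104 mm (the place to grip). About 0.12 kg. Origin: centre of its underside; z runs along its axis to the cap. Stays in the third pocket of the stand.
- clear_1: Clear glass bottle with a white cap, 104 mm high: body 46 mm across up to 58 mm, then a shoulder and neck, and a cap 34 mm across from 72 to 104 mm (the place to grip). About 0.12 kg. Origin: centre of its underside; z runs along its axis to the cap. Stands upright in a tray cell and stays there.
- clear_2: Clear glass bottle with a white cap, 104 mm high: body 46 mm across up to 58 mm, then a shoulder and neck, and a cap 34 mm across from 72 to 104 mm (the place to grip). About 0.12 kg. Origin: centre of its underside; z runs along its axis to the cap. Stands upright in a tray cell and stays there.
- clear_3: Clear glass bottle with a white cap, 104 mm high: body 46 mm across up to 58 mm, then a shoulder and neck, and a cap 34 mm across from 72 to 104 mm (the place to grip). About 0.12 kg. Origin: centre of its underside; z runs along its axis to the cap. Stands upright in a tray cell and stays there.
- clear_4: Clear glass bottle with a white cap, 104 mm high: body 46 mm across up to 58 mm, then a shoulder and neck, and a cap 34 mm across from 72 to 104 mm (the place to grip). About 0.12 kg. Origin: centre of its underside; z runs along its axis to the cap. Stands upright in a tray cell and stays there.
- tin: Small red and yellow tin, 68 mm across, 50 mm high, a bystander. Origin: centre of its underside.
- vial_box: Cardboard vial box, 100 x 130 x 45 mm, a bystander. Origin: centre of its underside.
- wrench: Steel wrench 160 mm long lying flat, a bystander.

How it is judged:
By the outcome, as a careful person would: the job done as asked, in the order asked, and still so for the second after the job is handed in, with the robot touching nothing.
It also fails if it takes over 64 s, if anything falls off the work surface, if the arm or the gripper's body presses on something with over 40 N, if the wrist force passes 120 N, or if a joint passes its speed limit or range.

## Robot

A 7-joint arm with a two-finger parallel gripper is mounted at the origin on the work surface. World frame = base frame: x ahead of the robot, y to its left, z up, the work surface at z = 0. Lengths are in m, angles in rad, forces in N, time in s.
With the tool pointing down it reaches from about 0.4 to 0.85 m from the base axis. Payload 4.5 kg.
Tool frame: the origin (TCP) lies at the very end of the fingers, on their centre line; the grasp point (between the pads) lies 19 mm behind it; z points along the fingers, y is the line along which they close (so a half turn about z gives the same grasp; the last joint's range is limited). The gripper opens to 88 mm and grips with 3 to 60 N. Pads are 18 mm wide; open, the fingers measure 123 mm over their backs; the gripper's body (75 mm by 187 mm) begins 45 mm behind the grasp point.
Start: joints at [-1.222, 0.689, -0.195, 1.565, 0.157, 0.902, -0.215], TCP at [0.193, 0.594, 0.239] pointing down, gripper open.
Joint ranges: [-3.01, 3.01], [-0.46, 2.08], [-1.47, 1.51], [0.13, 2.56], [-1, 4.14], [0.04, 2.09], [-2.66, 2.66]. Speed limits (rad/s): [2.57, 2.57, 3.14, 3.14, 3.14, 3.14, 3.14].

## Interface

Orientations are given as a unit quaternion [x, y, z, w].
In Python, from plant import r gives the robot as it stands. The module is installed in compiled form; this text tells all that it offers.
- The arm moves only by the shell command python3 -m pendant 'ROWS' [FORCE]. ROWS is JSON, one flat list of numbers, 7 for each row, row after row: the opening, from 0 (shut) to 1 (fully open), then the shift along the tool's x, y, z scaled (see below), then the turn, a rotation vector about the tool's x, y, z scaled (see below). A call has 1 to 12 rows; each row is the pose to reach, as a shift and turn from the pose commanded when the call began, along the tool's axes at that moment; what a row does not reach only later rows make up. The controller multiplies each number of a shift by 0.15 m and each number of a turn by pi/2 rad. A row lasts 1/10 s, in which the tool goes at most 50 mm and 8.59 degrees, less where a joint would pass 70% of its speed; a pose out of reach is approached as far as the arm can. A call with a number of a shift or a turn outside -1 to 1 is refused whole. A call with a gripper value outside its range is refused whole. The fingers move at their own pace and stop on an object; FORCE is the grip in N (left out, the last holds). Time passes only in rows, so rows that repeat a pose let the fingers close. It gives the time, the measured TCP pose, the force, the opening and the grip force at its end, in the units of the state.
- r.get_state(): the state, without advancing time (a new reading comes with each control period).
- r.snapshot(name): name is "scene" or "top" or "wrist"; returns a dict with "img" (400x640x3 uint8, red, green, blue), "mtx" (3x3 intrinsics, pixels), "k1" (the pictures are not rectified: a ray, as slopes to the right and down, at radius r is drawn at 1 + k1 r^2 times it, then the intrinsics apply), "cam_to_world" (4x4, takes a point from camera to world coordinates). Camera axes: x right, y up, looking along -z (the intrinsics and any distortion apply to the point x, -y, -z); pixel columns grow to the right and rows downward; lengths in m; the calibration is good to about 2 mm. A picture is of the moment at which its call begins. There is no depth.
- r.finish_job(): hands the job in; it is judged then, once.
The state is a dict: "clock": time; "q": joint angles; "qd": joint speeds; "joint_torque": joint torques, N m; "tool_pos": TCP position; "eef_rot": TCP orientation; "contact_force": force on the tool from outside, world axes, zero at the start; "moment": the same for the moment, N m; "opening": opening from 0.0 (shut) to 1.0 (fully open); "finger_force": force on a finger pad.
Only numpy, scipy, OpenCV 4.12 (cv2) and the standard library are available. Lean on these libraries where they do the work, as an engineer would, in place of code of your own. Each camera call takes 0.05 s, during which the arm holds its last target. There are 200 camera calls.

## Working session

There is one attempt and no reset: what is moved stays moved. The work goes in short steps, Python scripts to look and compute and a shell command to move; the robot and the scene stay as the last step left them, time stands still between calls to the robot, and variables do not carry over. Pictures are saved under pics/ and viewed, at most 10 in all, crops included, and the job is handed in when it is done.

```bash
mkdir -p pics
python3 - <<'E'
from plant import r
import cv2,pickle
d={n:r.snapshot(n) for n in("scene","top")}
pickle.dump(d,open('s.pkl','wb'))
for n in d:
    cv2.imwrite(f'pics/{n}.png',d[n]["img"][:,:,::-1]); print(n,d[n]["mtx"].tolist(),d[n]["k1"],d[n]["cam_to_world"].round(3).tolist())
print(r.get_state())
E
```

```text
scene [[463.34523858546873, 0.0, 326.23554099643366], [0.0, 463.34523858546873, 194.51942118414638], [0.0, 0.0, 1.0]] -0.11065950805072312 [[-0.374, -0.621, 0.689, 1.255], [0.927, -0.241, 0.286, 0.259], [-0.011, 0.746, 0.666, 0.695], [0.0, 0.0, 0.0, 1.0]]
top [[457.3366381581345, 0.0, 331.48761837909893], [0.0, 457.3366381581345, 198.37310207752927], [0.0, 0.0, 1.0]] -0.06085999343839426 [[0.005, 0.992, -0.129, 0.483], [-1.0, 0.008, 0.023, 0.005], [0.024, 0.129, 0.991, 1.045], [0.0, 0.0, 0.0, 1.0]]
{'clock': 0.1, 'q': array([-1.22219048,  0.6898803 , -0.19453372,  1.56624096,  0.1572949 ,
        0.90251288, -0.21509686]), 'qd': array([-0.00081552, -0.00073862, -0.00069253, -0.00427107, -0.00014318,
        0.00098376,  0.00020288]), 'joint_torque': array([-2.10402686e-03, -5.28492093e+01, -1.27153594e+00, -1.53835523e+01,
       -5.26938122e-02,  1.96655863e-03,  4.17964031e-05]), 'tool_pos': array([0.1933769 , 0.59372948, 0.2380027 ]), 'eef_rot': array([ 1.56710786e-01,  9.87644191e-01, -8.21856533e-04, -7.36999257e-05]), 'contact_force': array([0.39032342, 0.36471049, 0.41829411]), 'moment': array([-0.01211409,  0.00776778,  0.00582757]), 'finger_force': 0.0, 'opening': 0.9987660455674706}
```

View pics/top.png

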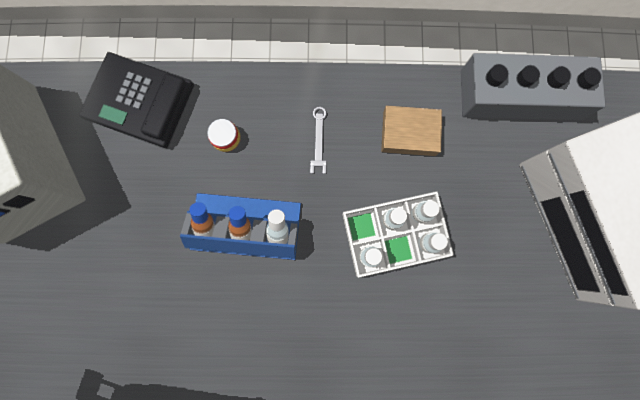

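View pics/scene.png

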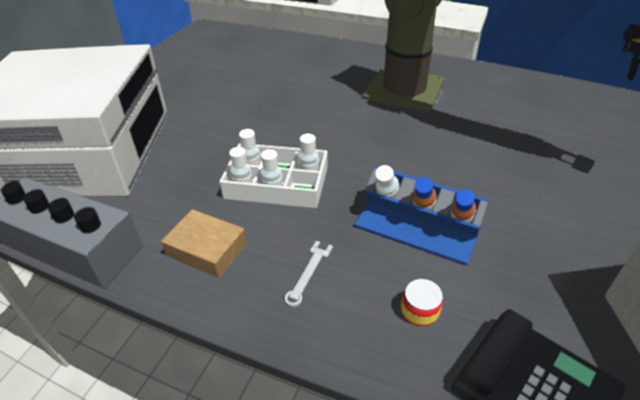

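The top view shows blue-capped ambers at about (199,211) and (237,215), and the clear bottle of the stand at (276,218). The green pads are at (363,227) and (399,249). The scene view shows the same caps at (463,205), (424,188) and (385,175).

```bash
cat > h.py <<'E'
import numpy as np,cv2,pickle
from scipy.spatial.transform import Rotation as R
def ray(s,uv):
    K,k,T=s["mtx"],s["k1"],s["cam_to_world"]
    d=np.array([(uv[0]-K[0,2])/K[0,0],(uv[1]-K[1,2])/K[1,1]]);u=d.copy()
    for _ in range(20): u=d/(1+k*(u@u))
    v=T[:3,:3]@np.array([u[0],-u[1],-1]);return T[:3,3],v/np.linalg.norm(v)
def onz(s,uv,z):
    o,v=ray(s,uv);return o+v*(z-o[2])/v[2]
def tri(rs):
    A=sum(np.eye(3)-np.outer(v,v) for o,v in rs);b=sum((np.eye(3)-np.outer(v,v))@o for o,v in rs)
    p=np.linalg.solve(A,b);return p,[np.linalg.norm((np.eye(3)-np.outer(v,v))@(p-o)) for o,v in rs]
def blobs(img,lo,hi,amin=30):
    m=cv2.inRange(cv2.cvtColor(img,cv2.COLOR_RGB2HSV),lo,hi)
    n,l,st,c=cv2.connectedComponentsWithStats(m)
    return m,[(c[i].round(1).tolist(),int(st[i,4]),st[i,:4].tolist()) for i in range(1,n) if st[i,4]>=amin]
E
python3 - <<'E'
from h import *
d=pickle.load(open('s.pkl','rb'))
t=d['top'];s=d['scene']
m,b=blobs(t['img'],(50,100,60),(75,255,255));print(b)
for c,_,_ in b: print('pad',onz(t,c,0.005))
hs=cv2.cvtColor(t['img'],cv2.COLOR_RGB2HSV);hs2=cv2.cvtColor(s['img'],cv2.COLOR_RGB2HSV)
for p in [(199,209),(200,214),(237,211),(238,217),(225,202),(270,207),(230,250)]: print(p,hs[p[1],p[0]])
for p in [(463,199),(463,208),(424,185),(424,190),(420,240),(445,215)]: print(p,hs2[p[1],p[0]])
a=cv2.resize(t['img'][180:290,160:460],None,fx=2.6,fy=2.6,interpolation=2);c=cv2.resize(s['img'][120:270,210:510],None,fx=2.6,fy=2.6,interpolation=2)[:310]
cv2.imwrite('pics/crop.png',np.vstack([a,c[:,:a.shape[1]]])[:,:,::-1])
E
```

```text
[([361.1, 226.0], 497, [348, 213, 27, 27]), ([398.0, 249.4], 491, [386, 237, 26, 26])]
pad [ 0.55573352 -0.08699808  0.005     ]
pad [ 0.50296268 -0.17100867  0.005     ]
(199, 209) [110 176 199]
(200, 214) [111 177 196]
(237, 211) [110 178 199]
(238, 217) [110 177 202]
(225, 202) [108 152 196]
(270, 207) [108 152 191]
(230, 250) [108 143 121]
(463, 199) [110 196 219]
(463, 208) [111 201  85]
(424, 185) [110 196 220]
(424, 190) [110 197 220]
(420, 240) [108 173 184]
(445, 215) [110 134  76]
```

View pics/crop.png

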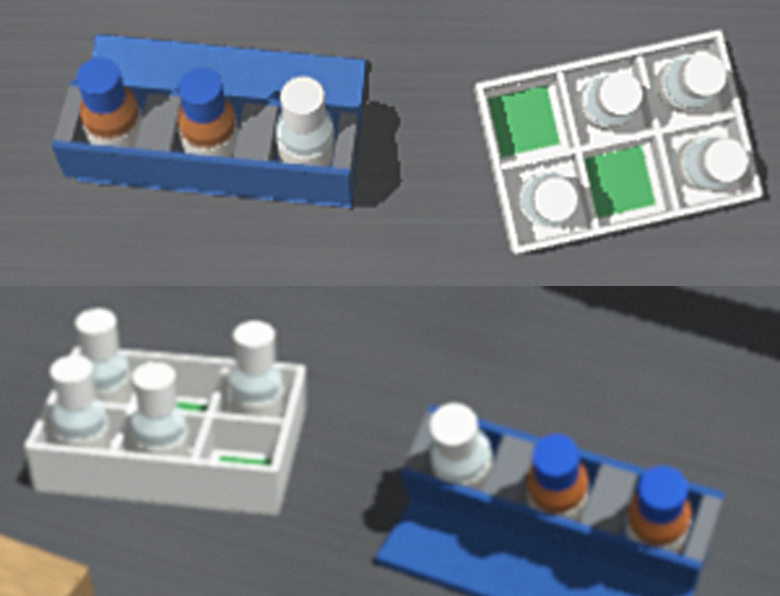

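The crop shows the stand with the two ambers at low-x-pixel pockets, and tray with clear caps. The tray's rim corners are at crop (476,85), (722,32), (762,193), (515,250), and the free cells are upper left and lower middle.

Run:
```python
from h import *
d=pickle.load(open('s.pkl','rb'))
t=d['top'];s=d['scene']
q=[np.array(p)/2.6+[160,180] for p in [(476,85),(722,32),(762,193),(515,250)]]
C=[onz(t,p,.05)[:2] for p in q]; print('tray',np.mean(C,0)); 
for a,b in [(1,0),(2,3),(3,0),(2,1)]:
    v=C[b]-C[a];print(np.linalg.norm(v),np.degrees(np.arctan2(v[1],v[0])))
S=[np.array(p)/2.6+[160,180] for p in [(57,147),(353,170),(67,178),(350,206),(97,37),(367,60)]]
for a,b,z in [(0,1,.09),(2,3,0),(4,5,0.0)]:
    A,B=onz(t,S[a],z),onz(t,S[b],z);v=A-B;print('stand',A,B,np.linalg.norm(v),np.degrees(np.arctan2(v[1],v[0]))-90)
bt=[b for b in blobs(t['img'],(109,166,100),(113,255,255))[1] if b[0][1]<230 and 180<b[0][0]<260]
bs=[b for b in blobs(s['img'],(108,185,60),(113,255,255))[1] if 400<b[0][0]<490 and b[0][1]<225]
print(bt,bs)
bt.sort();bs.sort(reverse=True)
for x,y in zip(bt,bs): print(tri([ray(t,x[0]),ray(s,y[0])]))
```

```text
tray [ 0.53652185 -0.16451696]
0.21532090550259012 102.58818226308726
0.21371287974929973 102.87426471582592
0.1409977810733393 13.394315376813548
0.13991724169559588 12.74094063229875
stand [0.52486996 0.29403653 0.09      ] [0.50851553 0.05661375 0.09      ] 0.23798538116385365 -3.9404894241764623
stand [0.50187806 0.31127223 0.        ] [0.47966084 0.06361107 0.        ] 0.24865569994580528 -5.126175720050284
stand [0.62642217 0.29008387 0.        ] [0.60789054 0.05050211 0.        ] 0.24029740288833334 -4.423016026950663
[([197.5, 211.5], 240, [189, 202, 17, 21]), ([236.6, 215.1], 247, [229, 206, 16, 20])] [([423.5, 187.1], 260, [416, 178, 17, 20]), ([464.3, 199.4], 287, [456, 190, 20, 20])]
(array([0.57500177, 0.25606557, 0.11634496]), [np.float64(0.0004099674080894513), np.float64(0.0004099674080894991)])
(array([0.5683008 , 0.17633382, 0.1161738 ]), [np.float64(0.00014892216413510477), np.float64(0.00014892216413502115)])
```

```bash
cat >> h.py <<'E'
y=np.radians(-4.7);th=np.radians(27)
AX=np.array([np.sin(th)*np.cos(y),np.sin(th)*np.sin(y),np.cos(th)])
CA=np.array([.5750,.2561,.1163]);CB=np.array([.5683,.1763,.1162])
def ori(z,yd):
    z=np.array(z)/np.linalg.norm(z);yd=np.array(yd,float);yd-=z*(yd@z);yd/=np.linalg.norm(yd)
    return R.from_matrix(np.c_[np.cross(yd,z),yd,z])
YS=[-np.sin(y),np.cos(y),0]
GR=ori(-AX,YS)
def gtcp(c,d): return c+AX*(d-.019)
def go(p,o,st=None):
    from plant import r
    st=st or r.get_state();q=R.from_quat(st['eef_rot'])
    print('t',round(st['clock'],2),'tcp',st['tool_pos'].round(4),'F',st['contact_force'].round(1),'op',round(st['opening'],3))
    print('shift',(q.inv().apply(np.array(p)-st['tool_pos'])/.15).round(3),'turn',((q.inv()*o).as_rotvec()/(np.pi/2)).round(3))
E
python3 -c "
from h import *
print(gtcp(CA,.1));go(gtcp(CA,.12),GR)"
```

```text
[0.61164958 0.25308686 0.18847153]
t 0.1 tcp [0.1934 0.5937 0.238 ] F [0.4 0.4 0.4] op 0.999
shift [-3.413 -1.282  0.214] turn [ 0.034  0.299 -0.146]
```

```bash
python3 -m pendant '[1,-0.23,-0.18,-0.05,0,0,0, 1,-0.47,-0.37,-0.1,0,0,0, 1,-0.7,-0.55,-0.1,0,0,0, 1,-0.94,-0.74,-0.1,0,0,0, 1,-0.94,-0.74,-0.1,0,0,0]'; python3 -c "
from h import *
go(gtcp(CA,.12),GR)"
```

```text
clock: 0.6
tool_pos: [0.2983, 0.4379, 0.2533]
eef_rot: [0.162, 0.987, -0.003, 0.002]
contact_force: [0.7, 0.7, -0.5]
opening: 0.998
finger_force: 0.0
t 0.6 tcp [0.2983 0.4379 0.2533] F [ 0.7  0.7 -0.5] op 0.998
shift [-2.43  -0.483  0.327] turn [ 0.033  0.301 -0.153]
```

```bash
python3 -m pendant '[0.8,-0.25,-0.05,-0.05,0,0.03,-0.01, 0.65,-0.5,-0.1,-0.1,0,0.06,-0.03, 0.65,-0.75,-0.15,-0.1,0.01,0.09,-0.05, 0.65,-1,-0.2,-0.1,0.01,0.12,-0.06, 0.65,-1,-0.2,-0.1,0.01,0.12,-0.06]'; python3 -c "
from h import *
go(gtcp(CA,.12),GR)"
```

```text
clock: 1.1
tool_pos: [0.4343, 0.3645, 0.2671]
eef_rot: [0.116, 0.989, 0.006, -0.092]
contact_force: [-0.2, 0.3, 0.2]
opening: 0.652
finger_force: 0.0
t 1.1 tcp [0.4343 0.3645 0.2671] F [-0.2  0.3  0.2] op 0.652
shift [-1.433 -0.437  0.148] turn [ 0.025  0.181 -0.093]
```

```bash
python3 -m pendant '[0.65,-0.25,-0.1,0,0,0.05,-0.02, 0.65,-0.5,-0.2,0,0.01,0.09,-0.04, 0.65,-0.75,-0.3,0,0.01,0.12,-0.06, 0.65,-1,-0.4,0,0.02,0.15,-0.08, 0.65,-1,-0.4,0,0.025,0.18,-0.093, 0.65,-1,-0.4,0,0.025,0.18,-0.093]'; python3 -c "
from h import *
go(gtcp(CA,.12),GR)"
```

```text
clock: 1.7
tool_pos: [0.558, 0.2785, 0.2384]
eef_rot: [0.035, 0.971, 0.009, -0.235]
contact_force: [-0.7, 0.0, 0.3]
opening: 0.65
finger_force: 0.0
t 1.7 tcp [0.558  0.2785 0.2384] F [-0.7  0.   0.3] op 0.65
shift [-0.48  -0.145 -0.006] turn [-0.002 -0.002  0.006]
```

```bash
python3 -m pendant '[0.65,-0.24,-0.07,0,0,0,0, 0.65,-0.48,-0.145,0,0,0,0, 0.65,-0.48,-0.145,0,0,0,0, 0.65,-0.48,-0.145,0,0,0,0]'
python3 - <<'E'
from h import *
from plant import r
s=r.snapshot('wrist');cv2.imwrite('pics/w1.png',s['img'][:,:,::-1]);pickle.dump(s,open('w1.pkl','wb'))
go(gtcp(CA,.12),GR)
T=s['cam_to_world'];K=s['mtx']
for n,c in(('A',CA),('B',CB)):
    p=np.linalg.inv(T)@np.r_[c,1];u=np.array([p[0],-p[1]])/-p[2];u*=1+s['k1']*(u@u);print(n,K[0,0]*u+K[:2,2])
print(T.round(3))
E
```

```text
clock: 2.1
tool_pos: [0.6184, 0.2549, 0.2079]
eef_rot: [0.033, 0.972, 0.01, -0.234]
contact_force: [-0.7, 1.2, 0.2]
opening: 0.649
finger_force: 0.0
t 2.15 tcp [0.6181 0.2555 0.2089] F [-0.7 -0.2 -0.1] op 0.652
shift [-0.024 -0.02   0.007] turn [-0.001 -0.001  0.01 ]
A [315.18498178 208.12147803]
B [223.19655349 206.69163618]
[[ 0.069 -0.983  0.172  0.616]
 [ 0.998  0.067 -0.017  0.254]
 [ 0.005  0.173  0.985  0.373]
 [ 0.     0.     0.     1.   ]]
```

View pics/w1.png

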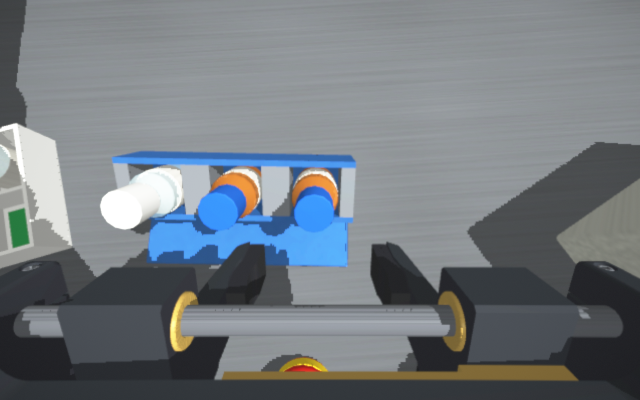

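The wrist view shows cap A at about (314,208) and B at (221,206), which matches the predictions (315,208) and (223,207). I'm descending along the axis.

```bash
python3 -m pendant '[0.65,-0.02,-0.02,0.1,0,0,0.01, 0.65,-0.02,-0.02,0.2,0,0,0.01, 0.65,-0.02,-0.02,0.3,0,0,0.01, 0.65,-0.02,-0.02,0.4,0,0,0.01, 0.65,-0.02,-0.02,0.5,0,0,0.01, 0.65,-0.02,-0.02,0.6,0,0,0.01, 0.65,-0.02,-0.02,0.7,0,0,0.01, 0.65,-0.02,-0.02,0.8,0,0,0.01, 0.65,-0.02,-0.02,0.8,0,0,0.01, 0.65,-0.02,-0.02,0.8,0,0,0.01]'; python3 -c "
from h import *
go(gtcp(CA,0),GR)"
```

```text
clock: 3.15
tool_pos: [0.5673, 0.2557, 0.1015]
eef_rot: [0.04, 0.972, 0.008, -0.233]
contact_force: [-0.1, 0.0, -0.3]
opening: 0.65
finger_force: 0.0
t 3.15 tcp [0.5673 0.2557 0.1015] F [-0.1  0.  -0.3] op 0.65
shift [-0.001  0.007  0.015] turn [-0.001 -0.    -0.   ]
```

Close with 20 N, then lift along the axis.

```bash
python3 -m pendant '[0.5,0,0.005,0.01,0,0,0, 0.3,0,0.005,0.01,0,0,0, 0.3,0,0.005,0.01,0,0,0, 0.3,0,0.005,0.01,0,0,0, 0.3,0,0.005,0.01,0,0,0, 0.3,0,0.005,0.01,0,0,0, 0.3,0,0.005,0.01,0,0,0, 0.3,0,0.005,0.01,0,0,0]' 20
```

```text
clock: 3.95
tool_pos: [0.5674, 0.2554, 0.0989]
eef_rot: [0.041, 0.971, 0.008, -0.234]
contact_force: [0.9, 1.1, 4.2]
opening: 0.379
finger_force: 20.0
```

```bash
python3 -m pendant '[0.2,0,0,-0.03,0,0,0, 0.2,0,0,-0.08,0,0,0, 0.2,0,0,-0.15,0,0,0, 0.2,0,0,-0.25,0,0,0, 0.2,0,0,-0.35,0,0,0, 0.2,0,0,-0.45,0,0,0, 0.2,0,0,-0.55,0,0,0, 0.2,0,0,-0.65,0,0,0, 0.2,0,0,-0.75,0,0,0, 0.2,0,0,-0.85,0,0,0, 0.2,0,0,-0.92,0,0,0, 0.2,0,0,-0.92,0,0,0]' 20
python3 - <<'E'
from h import *
from plant import r
yt=np.radians(12.9);Rt=np.array([[np.cos(yt),-np.sin(yt)],[np.sin(yt),np.cos(yt)]])
d=pickle.load(open('s.pkl','rb'));t=d['top']
for l in [(35,70),(-35,0)]: print(np.array([.5365,-.1645])+Rt@np.array(l)/1000)
DN=ori([0,0,-1],[0,1,0])
go([.556,-.087,.26],DN)
E
```

```text
clock: 5.15
tool_pos: [0.6311, 0.2503, 0.223]
eef_rot: [0.041, 0.972, 0.009, -0.232]
contact_force: [-0.1, -0.5, -2.1]
opening: 0.379
finger_force: 20.0
[ 0.55498913 -0.08845296]
[ 0.50238336 -0.17231375]
t 5.15 tcp [0.6311 0.2503 0.223 ] F [-0.1 -0.5 -2.1] op 0.379
shift [ 0.386 -2.284 -0.076] turn [ 0.011 -0.299 -0.053]
```

```bash
python3 -m pendant '[0.2,0.05,-0.04,-0.12,0,-0.02,0, 0.2,0.1,-0.12,-0.22,0,-0.06,-0.01, 0.2,0.15,-0.22,-0.28,0,-0.1,-0.02, 0.2,0.18,-0.34,-0.28,0,-0.14,-0.02, 0.2,0.2,-0.46,-0.28,0,-0.18,-0.03, 0.2,0.2,-0.58,-0.28,0.01,-0.22,-0.04, 0.2,0.2,-0.7,-0.28,0.01,-0.26,-0.05, 0.2,0.2,-0.82,-0.28,0.01,-0.29,-0.05, 0.2,0.2,-0.92,-0.28,0.01,-0.3,-0.05, 0.2,0.2,-0.98,-0.28,0.01,-0.3,-0.05, 0.2,0.2,-0.98,-0.28,0.01,-0.3,-0.05]'
python3 - <<'E'
from h import *
go([.555,-.088,.26],ori([0,0,-1],[0,1,0]))
E
```

```text
clock: 6.25
tool_pos: [0.6102, 0.1027, 0.2727]
eef_rot: [0.003, 1.0, -0.001, -0.001]
contact_force: [0.3, 0.3, -1.7]
opening: 0.377
finger_force: 20.0
t 6.25 tcp [0.6102 0.1027 0.2727] F [ 0.3  0.3 -1.7] op 0.377
shift [ 0.359 -1.274  0.088] turn [-0.001 -0.001 -0.004]
```

```bash
python3 -m pendant '[0.2,0.02,-0.05,0,0,0,0, 0.2,0.06,-0.15,0,0,0,0, 0.2,0.1,-0.28,0,0,0,0, 0.2,0.15,-0.42,0,0,0,0, 0.2,0.2,-0.56,0,0,0,0, 0.2,0.25,-0.7,0,0,0,0, 0.2,0.3,-0.84,0,0,0,0, 0.2,0.34,-0.94,0,0,0,0, 0.2,0.36,-1,0,0,0,0, 0.2,0.36,-1,0,0,0,0]'
python3 - <<'E'
from h import *
go([.5553,-.0878,.2],ori([0,0,-1],[0,1,0]))
E
```

```text
clock: 7.25
tool_pos: [0.5549, -0.0467, 0.2731]
eef_rot: [0.003, 1.0, -0.001, -0.001]
contact_force: [0.1, 0.9, -2.1]
opening: 0.382
finger_force: 20.0
t 7.25 tcp [ 0.5549 -0.0467  0.2731] F [ 0.1  0.9 -2.1] op 0.382
shift [-0.005 -0.273  0.487] turn [-0.001 -0.001 -0.004]
```

```bash
python3 -m pendant '[0.2,0,-0.08,0,0,0,0, 0.2,0,-0.17,0.05,0,0,0, 0.2,0,-0.24,0.14,0,0,0, 0.2,0,-0.275,0.24,0,0,0, 0.2,0,-0.275,0.34,0,0,0, 0.2,0,-0.275,0.43,0,0,0, 0.2,0,-0.275,0.48,0,0,0, 0.2,0,-0.275,0.48,0,0,0]'
python3 - <<'E'
from h import *
from plant import r
s=r.snapshot('scene');w=r.snapshot('wrist')
a=cv2.resize(s['img'][60:220,150:450],(600,320),interpolation=2)
b=cv2.resize(w['img'],(600,375))[95:]
cv2.imwrite('pics/p1.png',np.vstack([a,b])[:,:,::-1])
go([.5553,-.0878,.075],ori([0,0,-1],[0,1,0]))
E
```

```text
clock: 8.05
tool_pos: [0.5541, -0.0868, 0.1994]
eef_rot: [0.002, 1.0, -0.0, -0.002]
contact_force: [0.4, -0.4, -1.1]
opening: 0.383
finger_force: 20.0
t 8.15 tcp [ 0.5553 -0.0865  0.201 ] F [-0.1 -0.8 -1.7] op 0.38
shift [-0.001 -0.008  0.84 ] turn [-0.    -0.001 -0.002]
```

View pics/p1.png

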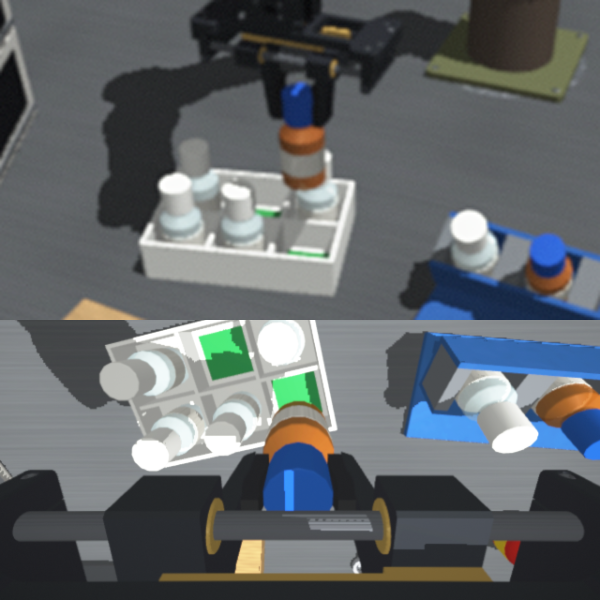

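The view shows the bottle hanging upright (bottle at (300,140) in the upper half) over its free cell. I'm lowering it.

```bash
python3 -m pendant '[0.2,0,-0.008,0.08,0,0,0, 0.2,0,-0.008,0.18,0,0,0, 0.2,0,-0.008,0.28,0,0,0, 0.2,0,-0.008,0.38,0,0,0, 0.2,0,-0.008,0.48,0,0,0, 0.2,0,-0.008,0.58,0,0,0, 0.2,0,-0.008,0.67,0,0,0, 0.2,0,-0.008,0.74,0,0,0, 0.2,0,-0.008,0.78,0,0,0, 0.2,0,-0.008,0.78,0,0,0]'
python3 - <<'E'
from h import *
go([.5553,-.0878,.074],ori([0,0,-1],[0,1,0]))
E
```

```text
clock: 9.15
tool_pos: [0.5546, -0.0876, 0.0834]
eef_rot: [0.002, 1.0, -0.0, -0.001]
contact_force: [-0.2, 0.2, -2.3]
opening: 0.378
finger_force: 20.0
t 9.15 tcp [ 0.5546 -0.0876  0.0834] F [-0.2  0.2 -2.3] op 0.378
shift [-0.005 -0.001  0.063] turn [-0.    -0.001 -0.002]
```

```bash
python3 -m pendant '[0.2,0,0,0.02,0,0,0, 0.2,0,0,0.035,0,0,0, 0.2,0,0,0.045,0,0,0, 0.2,0,0,0.05,0,0,0, 0.2,0,0,0.05,0,0,0]'
```

```text
clock: 9.65
tool_pos: [0.555, -0.0877, 0.0767]
eef_rot: [0.002, 1.0, -0.0, -0.0]
contact_force: [0.2, 0.1, -1.0]
opening: 0.376
finger_force: 20.0
```

```bash
python3 -m pendant '[0.2,0,0,0.007,0,0,0, 0.2,0,0,0.013,0,0,0, 0.2,0,0,0.013,0,0,0]'
```

```text
clock: 9.95
tool_pos: [0.5555, -0.0876, 0.0766]
eef_rot: [0.002, 1.0, -0.0, 0.0]
contact_force: [-3.1, 0.5, 13.3]
opening: 0.38
finger_force: 20.0
```

Contact was made at the floor. I'm easing the pressure and opening.

```bash
python3 -m pendant '[0.2,0,0,-0.008,0,0,0, 0.37,0,0,-0.008,0,0,0, 0.42,0,0,-0.008,0,0,0, 0.46,0,0,-0.008,0,0,0, 0.52,0,0,-0.008,0,0,0, 0.52,0,0,-0.008,0,0,0, 0.52,0,0,-0.008,0,0,0]'
```

```text
clock: 10.65
tool_pos: [0.5549, -0.0877, 0.0757]
eef_rot: [0.002, 1.0, -0.0, -0.001]
contact_force: [-0.2, -1.0, -0.2]
opening: 0.516
finger_force: 0.0
```

Now I'll retract and go to bottle B.

```bash
python3 -m pendant '[0.52,0,0,-0.04,0,0,0, 0.52,0,0,-0.12,0,0,0, 0.52,0,0,-0.24,0,0,0, 0.52,0,0,-0.4,0,0,0, 0.52,0,0,-0.6,0,0,0, 0.52,0,0,-0.8,0,0,0, 0.52,0,0,-0.97,0,0,0, 0.52,0,0,-0.97,0,0,0]'
python3 - <<'E'
from h import *
from plant import r
p=r.snapshot('scene');cv2.imwrite('pics/p2.png',cv2.resize(p['img'][60:260,180:500],(640,400))[:,:,::-1])
go(gtcp(CB,.12),GR)
E
```

```text
clock: 11.45
tool_pos: [0.5575, -0.0876, 0.2258]
eef_rot: [0.002, 1.0, -0.0, 0.003]
contact_force: [-0.2, 0.4, -0.7]
opening: 0.52
finger_force: 0.0
t 11.5 tcp [ 0.5562 -0.0877  0.2238] F [-0.5  0.7 -0.4] op 0.52
shift [-0.377  1.737  0.117] turn [-0.012  0.302  0.049]
```

View pics/p2.png

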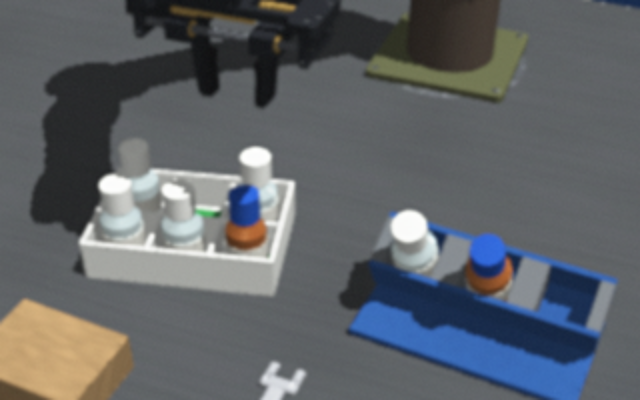

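Bottle A stands upright in its cell at about (245,220). B is still in the stand at (487,265).

```bash
python3 -m pendant '[0.6,-0.05,0.1,-0.05,0,0,0, 0.6,-0.1,0.3,-0.1,0,0.03,0.01, 0.65,-0.15,0.5,-0.1,0,0.06,0.01, 0.65,-0.2,0.7,-0.1,0,0.09,0.02, 0.65,-0.2,0.85,-0.1,0,0.12,0.02, 0.65,-0.2,0.95,-0.1,0,0.14,0.02, 0.65,-0.2,0.95,-0.1,0,0.15,0.02]'
python3 - <<'E'
from h import *
go(gtcp(CB,.12),GR)
E
```

```text
clock: 12.2
tool_pos: [0.5853, 0.0596, 0.2353]
eef_rot: [0.015, 0.993, 0.001, -0.12]
contact_force: [0.1, -0.6, -0.1]
opening: 0.647
finger_force: 0.0
t 12.2 tcp [0.5853 0.0596 0.2353] F [ 0.1 -0.6 -0.1] op 0.647
shift [-0.21   0.758  0.148] turn [-0.012  0.147  0.031]
```

```bash
python3 -m pendant '[0.65,-0.03,0.1,0,0,0.03,0, 0.65,-0.08,0.28,0,0,0.06,0.01, 0.65,-0.13,0.46,0,0,0.09,0.02, 0.65,-0.18,0.62,0.05,-0.01,0.12,0.03, 0.65,-0.21,0.72,0.1,-0.012,0.147,0.03, 0.65,-0.21,0.758,0.148,-0.012,0.147,0.03, 0.65,-0.21,0.758,0.148,-0.012,0.147,0.03]'
python3 - <<'E'
from h import *
from plant import r
s=r.snapshot('wrist')
go(gtcp(CB,.12),GR)
T=s['cam_to_world'];K=s['mtx']
p=np.linalg.inv(T)@np.r_[CB,1];u=np.array([p[0],-p[1]])/-p[2];u*=1+s['k1']*(u@u);print('pred',K[0,0]*u+K[:2,2])
print([b for b in blobs(s['img'],(109,190,60),(114,255,255),100)[1]])
E
```

```text
clock: 12.9
tool_pos: [0.6138, 0.1675, 0.2052]
eef_rot: [0.041, 0.972, 0.008, -0.233]
contact_force: [-0.1, 0.3, 0.3]
opening: 0.648
finger_force: 0.0
t 12.95 tcp [0.6144 0.1667 0.2063] F [-0.7 -0.5 -0.2] op 0.65
shift [0.005 0.039 0.003] turn [-0.001  0.002 -0.003]
pred [323.72221366 204.12286733]
[([321.0, 188.5], 176, [305, 183, 34, 18]), ([42.5, 220.4], 1204, [7, 201, 64, 35])]
```

```bash
python3 -m pendant '[0.65,0.005,0.035,0,0,0,0, 0.65,0.005,0.035,0.1,0,0,0, 0.65,0.005,0.035,0.2,0,0,0, 0.65,0.005,0.035,0.3,0,0,0, 0.65,0.005,0.035,0.4,0,0,0, 0.65,0.005,0.035,0.5,0,0,0, 0.65,0.005,0.035,0.6,0,0,0, 0.65,0.005,0.035,0.7,0,0,0, 0.65,0.005,0.035,0.77,0,0,0, 0.65,0.005,0.035,0.8,0,0,0, 0.65,0.005,0.035,0.8,0,0,0, 0.65,0.005,0.035,0.8,0,0,0]'; python3 -c "
from h import *
go(gtcp(CB,0),GR)"
```

```text
clock: 14.15
tool_pos: [0.5616, 0.1771, 0.1007]
eef_rot: [0.042, 0.972, 0.009, -0.231]
contact_force: [0.2, 1.1, 0.2]
opening: 0.654
finger_force: 0.0
t 14.15 tcp [0.5616 0.1771 0.1007] F [0.2 1.1 0.2] op 0.654
shift [ 0.007 -0.001  0.014] turn [-0.     0.003 -0.003]
```

```bash
python3 -m pendant '[0.5,0.005,0,0.01,0,0,0, 0.3,0.005,0,0.01,0,0,0, 0.3,0.005,0,0.01,0,0,0, 0.3,0.005,0,0.01,0,0,0, 0.3,0.005,0,0.01,0,0,0, 0.3,0.005,0,0.01,0,0,0, 0.3,0.005,0,0.01,0,0,0]' 20
```

```text
clock: 14.85
tool_pos: [0.5598, 0.1769, 0.0992]
eef_rot: [0.042, 0.972, 0.009, -0.231]
contact_force: [0.1, -0.4, 2.2]
opening: 0.38
finger_force: 20.0
```

```bash
python3 -m pendant '[0.2,0,0,-0.03,0,0,0, 0.2,0,0,-0.08,0,0,0, 0.2,0,0,-0.15,0,0,0, 0.2,0,0,-0.25,0,0,0, 0.2,0,0,-0.35,0,0,0, 0.2,0,0,-0.45,0,0,0, 0.2,0,0,-0.55,0,0,0, 0.2,0,0,-0.65,0,0,0, 0.2,0,0,-0.75,0,0,0, 0.2,0,0,-0.85,0,0,0, 0.2,0,0,-0.92,0,0,0, 0.2,0,0,-0.92,0,0,0]' 20
python3 - <<'E'
from h import *
go([.5027,-.1717,.26],ori([0,0,-1],[0,1,0]))
E
```

```text
clock: 16.05
tool_pos: [0.6231, 0.1724, 0.224]
eef_rot: [0.042, 0.972, 0.009, -0.23]
contact_force: [0.3, 0.1, -1.6]
opening: 0.378
finger_force: 20.0
t 16.05 tcp [0.6231 0.1724 0.224 ] F [ 0.3  0.1 -1.6] op 0.378
shift [ 0.644 -2.355  0.057] turn [ 0.012 -0.295 -0.054]
```

```bash
python3 -m pendant '[0.2,0.05,-0.04,-0.12,0,-0.02,0, 0.2,0.1,-0.12,-0.22,0,-0.06,-0.01, 0.2,0.15,-0.22,-0.28,0,-0.1,-0.02, 0.2,0.2,-0.34,-0.28,0,-0.14,-0.02, 0.2,0.24,-0.46,-0.28,0,-0.18,-0.03, 0.2,0.26,-0.58,-0.28,0.01,-0.22,-0.04, 0.2,0.28,-0.7,-0.28,0.01,-0.26,-0.05, 0.2,0.3,-0.82,-0.28,0.01,-0.285,-0.05, 0.2,0.3,-0.92,-0.28,0.012,-0.295,-0.054, 0.2,0.3,-0.98,-0.28,0.012,-0.295,-0.054, 0.2,0.3,-0.98,-0.28,0.012,-0.295,-0.054]'
python3 - <<'E'
from h import *
go([.5027,-.1717,.26],ori([0,0,-1],[0,1,0]))
E
```

```text
clock: 17.15
tool_pos: [0.5881, 0.0259, 0.2801]
eef_rot: [0.001, 1.0, -0.001, -0.002]
contact_force: [0.7, -0.2, -2.2]
opening: 0.378
finger_force: 20.0
t 17.15 tcp [0.5881 0.0259 0.2801] F [ 0.7 -0.2 -2.2] op 0.378
shift [ 0.566 -1.318  0.14 ] turn [-0.001 -0.003 -0.001]
```

```bash
python3 -m pendant '[0.2,0.02,-0.05,0,0,0,0, 0.2,0.06,-0.15,0,0,0,0, 0.2,0.12,-0.28,0,0,0,0, 0.2,0.18,-0.42,0,0,0,0, 0.2,0.24,-0.56,0,0,0,0, 0.2,0.3,-0.7,0,0,0,0, 0.2,0.36,-0.84,0,0,0,0, 0.2,0.4,-0.94,0,0,0,0, 0.2,0.43,-1,0,0,0,0, 0.2,0.43,-1,0,0,0,0]'
python3 - <<'E'
from h import *
go([.5027,-.1717,.2],ori([0,0,-1],[0,1,0]))
E
```

```text
clock: 18.15
tool_pos: [0.5226, -0.1242, 0.2807]
eef_rot: [0.001, 1.0, -0.001, -0.003]
contact_force: [-0.6, 0.5, -1.9]
opening: 0.381
finger_force: 20.0
t 18.15 tcp [ 0.5226 -0.1242  0.2807] F [-0.6  0.5 -1.9] op 0.381
shift [ 0.129 -0.316  0.539] turn [-0.001 -0.003 -0.001]
```

```bash
python3 -m pendant '[0.2,0.03,-0.08,0,0,0,0, 0.2,0.07,-0.17,0,0,0,0, 0.2,0.11,-0.25,0.05,0,0,0, 0.2,0.129,-0.316,0.14,0,0,0, 0.2,0.129,-0.316,0.24,0,0,0, 0.2,0.129,-0.316,0.34,0,0,0, 0.2,0.129,-0.316,0.44,0,0,0, 0.2,0.129,-0.316,0.52,0,0,0, 0.2,0.129,-0.316,0.54,0,0,0, 0.2,0.129,-0.316,0.54,0,0,0]'
python3 - <<'E'
from h import *
from plant import r
s=r.snapshot('scene');w=r.snapshot('wrist')
a=cv2.resize(s['img'][60:220,150:450],(600,320),interpolation=2)
b=cv2.resize(w['img'],(600,375))[95:]
cv2.imwrite('pics/p3.png',np.vstack([a,b])[:,:,::-1])
go([.5027,-.1717,.0765],ori([0,0,-1],[0,1,0]))
E
```

```text
clock: 19.15
tool_pos: [0.5035, -0.1701, 0.1995]
eef_rot: [-0.0, 1.0, -0.0, -0.002]
contact_force: [0.5, -1.1, -1.8]
opening: 0.379
finger_force: 20.0
t 19.25 tcp [ 0.5042 -0.17    0.2004] F [-0.2 -0.  -1.7] op 0.385
shift [ 0.007 -0.01   0.826] turn [-0.001 -0.002  0.   ]
```

View pics/p3.png

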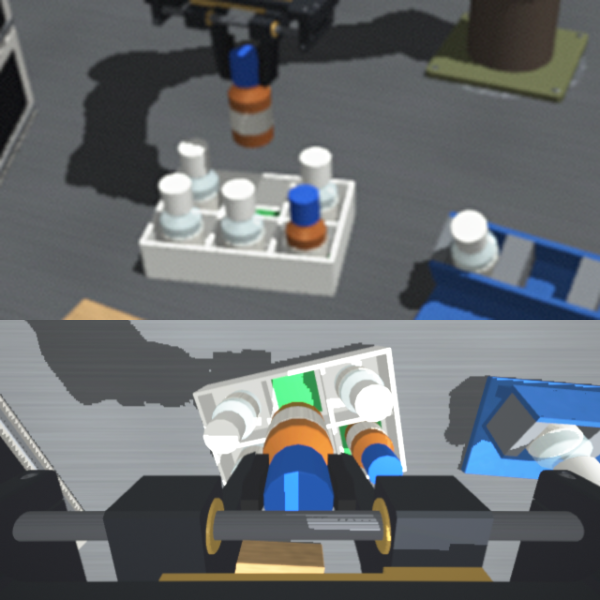

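Bottle B hangs upright (at (250,110)) above the last free cell. I'm lowering it.

```bash
python3 -m pendant '[0.2,0.007,-0.01,0.08,0,0,0, 0.2,0.007,-0.01,0.18,0,0,0, 0.2,0.007,-0.01,0.28,0,0,0, 0.2,0.007,-0.01,0.38,0,0,0, 0.2,0.007,-0.01,0.48,0,0,0, 0.2,0.007,-0.01,0.58,0,0,0, 0.2,0.007,-0.01,0.67,0,0,0, 0.2,0.007,-0.01,0.74,0,0,0, 0.2,0.007,-0.01,0.78,0,0,0, 0.2,0.007,-0.01,0.78,0,0,0]'; python3 -m pendant '[0.2,0,0,0.015,0,0,0, 0.2,0,0,0.025,0,0,0, 0.2,0,0,0.035,0,0,0, 0.2,0,0,0.04,0,0,0, 0.2,0,0,0.04,0,0,0]'
```

```text
clock: 20.25
tool_pos: [0.502, -0.1714, 0.0823]
eef_rot: [-0.0, 1.0, -0.0, -0.003]
contact_force: [-0.2, 0.3, -1.8]
opening: 0.38
finger_force: 20.0
clock: 20.75
tool_pos: [0.5022, -0.1716, 0.077]
eef_rot: [-0.0, 1.0, -0.001, -0.002]
contact_force: [-0.3, 0.1, -2.1]
opening: 0.378
finger_force: 20.0
```

```bash
python3 -m pendant '[0.2,0,0,0.007,0,0,0, 0.2,0,0,0.013,0,0,0, 0.2,0,0,0.013,0,0,0]'
```

```text
clock: 21.05
tool_pos: [0.5024, -0.1718, 0.0764]
eef_rot: [-0.0, 1.0, -0.001, -0.002]
contact_force: [-2.8, -0.2, 11.2]
opening: 0.383
finger_force: 20.0
```

```bash
python3 -m pendant '[0.2,0,0,-0.008,0,0,0, 0.37,0,0,-0.008,0,0,0, 0.42,0,0,-0.008,0,0,0, 0.46,0,0,-0.008,0,0,0, 0.52,0,0,-0.008,0,0,0, 0.52,0,0,-0.008,0,0,0, 0.52,0,0,-0.008,0,0,0]'
```

```text
clock: 21.75
tool_pos: [0.5023, -0.1715, 0.0762]
eef_rot: [-0.0, 1.0, -0.001, -0.002]
contact_force: [-0.4, 0.4, 0.6]
opening: 0.519
finger_force: 0.0
```

```bash
python3 -m pendant '[0.52,0,0,-0.04,0,0,0, 0.52,0,0,-0.12,0,0,0, 0.52,0,0,-0.24,0,0,0, 0.52,0,0,-0.4,0,0,0, 0.52,0,0,-0.6,0,0,0, 0.52,0,0,-0.8,0,0,0, 0.52,0,0,-0.97,0,0,0, 0.52,0,0,-0.97,0,0,0]'
python3 - <<'E'
from h import *
from plant import r
p=r.snapshot('scene');cv2.imwrite('pics/p4.png',cv2.resize(p['img'][60:310,180:580],(640,400))[:,:,::-1])
E
```

```text
clock: 22.55
tool_pos: [0.505, -0.1717, 0.2259]
eef_rot: [-0.0, 1.0, -0.002, 0.002]
contact_force: [1.0, 0.5, 0.8]
opening: 0.518
finger_force: 0.0
```

View pics/p4.png

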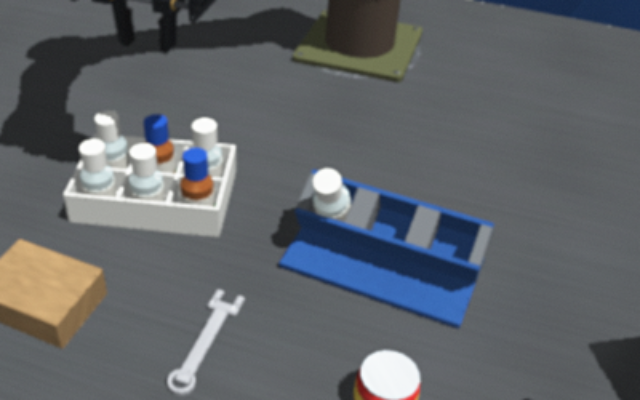

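Both ambers stand upright in their cells, at (156,140) and (196,175). The clear bottle is still in the stand, and the gripper is clear of everything.

```bash
python3 -c "
from plant import r
print(r.finish_job())"
```

```text
the job is handed in; nothing more can be done
None
```

Both amber bottles are standing upright in the two empty tray cells, one per cell, the last picture shows nothing else moved, and the job was handed in at about 22.6 s.

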